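# Hook a lost volume knob out of an amplifier frame

## Robot

A 7-joint arm with a two-finger parallel gripper is mounted at the origin on the work surface. World frame = base frame: x ahead of the robot, y to its left, z up, the work surface at z = 0. Lengths are in m, angles in rad, forces in N, time in s.
With the tool pointing down it reaches from about 0.4 to 0.85 m from the base axis. Payload 4.5 kg.
Tool frame: the origin (TCP) lies midway between the tips of the shut fingers; the grasp point (between the pads) lies 19 mm behind it; z points along the fingers, y is the direction in which the jaws open and shut (so a half turn about z gives the same grasp; the last joint's range is limited). The gripper opens to 88 mm and grips with 3 to 60 N. Pads are 18 mm wide; open, the fingers measure 123 mm over their backs; the gripper's body (75 mm by 187 mm) begins 45 mm behind the grasp point.
Start: joints at [-1.185, 0.689, -0.195, 1.565, 0.157, 0.902, -0.215], TCP at [0.215, 0.587, 0.213] pointing down, gripper open.
Joint ranges: [-3.01, 3.01], [-0.46, 2.08], [-1.47, 1.51], [0.13, 2.56], [-1, 4.14], [0.04, 2.09], [-2.66, 2.66]. Speed limits (rad/s): [2.57, 2.57, 3.14, 3.14, 3.14, 3.14, 3.14].

## Interface

Orientations are given as a unit quaternion [x, y, z, w].
In Python, from plant import r, viewer gives the robot as it stands.
- The arm moves only by the tool play_rows, never from a script. Its argument "commands" is a list of rows, each an object with "delta_rot": the turn, a rotation vector about the tool's x, y, z normalised to -1 to 1, where 1 is pi rad, a list of three; "travel": the shift along the tool's x, y, z normalised to -1 to 1, where 1 is 15 cm, a list of three; "gripper": the opening, from -1 (shut) to 1 (fully open). In form: [{"delta_rot": [wx, wy, wz], "travel": [x, y, z], "gripper": gripper}, ...]. A call has 1 to 12 rows; each row is the pose to reach, as a shift and turn from the pose commanded when the call began, along the tool's axes at that moment, turning the shorter way round; what a row does not reach only later rows make up. A row lasts 1/8 s, in which the tool goes at most 62.5 mm and 10.7 degrees, less where a joint would pass 70% of its speed; a pose out of reach is approached as far as the arm can. A call with a number of a shift or a turn outside -1 to 1 is refused whole. A call with a gripper value outside its range is refused whole. The fingers move at their own pace and stop on an object; "force" is the grip in N (left out, the last holds). Time passes only in rows, so rows that repeat a pose let the fingers close. It gives the time, the measured TCP pose, the force and the opening at its end, in the units of the state.
- r.get_state(): the state, without advancing time (a new reading comes with each control period).
- viewer.snapshot(name): name is "scene" or "top" or "wrist"; returns a dict with "color" (480x640x3 uint8, red, green, blue), "z_map" (480x640 float32, m along the optical axis (not along the pixel's ray), 0 where there is no reading), "fx", "fy", "cx", "cy" (pixels), "distortion" ([k1, k2, p1, p2, k3] as OpenCV has them; the pictures are not rectified), "origin" and "attitude" of the camera in the world. Camera axes: x right, y up, looking along -z (the intrinsics and any distortion apply to the point x, -y, -z); pixel columns grow to the right and rows downward; lengths in m; the calibration is good to about 2 mm. A picture is of the moment at which its call begins.
- r.finish_job(): hands the job in, once; it reports no verdict.
Trained networks look in the newest picture that a camera, given by its name, has taken for a name from the list of things; names that differ only in an ending like _2 or _b are one class to them, and where a whole thing is asked for, a point or a joint stands for the part that bears it (a point fixed in the world has none). Each returns a list of dicts, best first, with "conf" (0 to 1); they miss things now and then, are a little off and sometimes report something else, mostly with a low value. They report only what shows in the picture. A call takes as long as a camera call.
- viewer.outline_of(camera, label): "pixels" (480x640 bool, what is visible of it) and "at" ([column, row] in pixels, amid what is visible of it).
- viewer.pinpoint(camera, label): "at" ([column, row] in pixels: a listed point, or the origin of a listed thing).
The state is a dict: "clock": time; "q": joint angles; "qd": joint speeds; "joint_torque": joint torques, N m; "tool_pos": TCP position; "eef_rot": TCP orientation; "contact_force": force on the tool from outside, world axes, zero at the start; "moment": the same for the moment, N m; "opening": opening from 0.0 (shut) to 1.0 (fully open).
Only numpy, scipy, OpenCV 4.12 (cv2) and the standard library are available. Lean on these libraries where they do the work, as an engineer would, in place of code of your own. Each camera call takes 0.05 s, during which the arm holds its last target. There are 200 camera calls.

## Task

The silver volume knob has slid deep into the open amplifier frame, under the wire guard where no hand fits. Take the yellow-handled hook tool, pass it in through the open front and use it to drag the knob right out onto the bench in front of the frame. Then lay the tool down flat on the bench, pick up the silver knob with the gripper and set it down gently, flat side down, in the red tray.

Things in the scene. Friction and masses are not known exactly. Their poses are not given: they have to be found in the camera images.
- silver_knob: Solid aluminium volume knob, 36 mm across, 22 mm high, about 60 g, standing on its flat back on the bench, 40 to 85 mm inside the frame's open front, near the middle. Origin: centre of its underside; z up. A black knob of the same size stands in the open and is not wanted.
- hook_tool: L-shaped hook lying flat, 140 g. Own frame, mm: origin under the grip place of the yellow handle (x -60 to 50, 18 wide, 24 high; balances at x = 20). Then an 8 mm steel shaft along +x, its middle at z = 12. At its end a steel hook arm, at right angles to +y only: x 150 (face towards handle) to 158, y -4 to 46, z 4 to 20. z up.
- frame: Amplifier frame fixed to the bench: blue finned heat sinks at the sides, silver rear panel, wire guard on top, front open to the robot, floor the bare bench. Origin: on the bench, middle of the open front; x runs inwards, y left, z up. Bay 190 mm deep, 280 mm wide (y -140 to 140), 65 mm clear height; outside 74 mm high, 360 mm wide.
- red_tray: Red open square parts tray, fixed to the bench, empty, 140 x 140 mm outside, 16 mm high, walls and floor 4 mm thick. Origin: centre of its underside, on the bench; z up. A blue tray of the same size stands near it; the two may swap places.

How it is judged:
By the outcome, as a careful person would: the job done as asked, in the order asked, and still so for the second after the job is handed in, with the robot touching nothing.
It also fails if it takes over 72 s, if anything falls off the work surface, if the arm or the gripper's body presses on something with over 40 N, if the wrist force passes 120 N, or if a joint passes its speed limit or range.

## Working session

There is one attempt and no reset: what is moved stays moved. The work goes in short steps, Python scripts to look and compute and a tool call to move; the robot and the scene stay as the last step left them, time stands still between calls to the robot, and variables do not carry over. Pictures are saved under pics/ and viewed, about 8 in all and at most 12, crops included, and the job is handed in when it is done.

Besides the shell and the picture viewer there is one more tool, called as name([rows], argument=value, ...), one row to a line, values as JSON. play_rows: Moves the arm, as the interface text tells. Its arguments: {"type":"object","properties":{"commands":{"type":"array","items":{"type":"object","properties":{"delta_rot":{"type":"array","items":{"type":"number","minimum":-1,"maximum":1}},"travel":{"type":"array","items":{"type":"number","minimum":-1,"maximum":1}},"gripper":{"type":"number"}}}},"force":{"type":"number"}},"required":["commands"]}

```bash
ls; mkdir -p pics
cat > h.py <<'E'
import numpy as np, cv2
from scipy.spatial.transform import Rotation as R
from plant import r, viewer
def snap(n,save=None):
    s=viewer.snapshot(n)
    if save: cv2.imwrite('pics/'+save,s['color'][...,::-1])
    return s
def att(s):
    a=np.array(s['attitude'],float)
    return a if a.shape==(3,3) else R.from_quat(a).as_matrix()
def rays(s,uv):
    K=np.array([[s['fx'],0,s['cx']],[0,s['fy'],s['cy']],[0,0,1.]])
    p=cv2.undistortPoints(np.array(uv,float).reshape(-1,1,2),K,np.array(s['distortion'],float)).reshape(-1,2)
    return np.c_[p[:,0],-p[:,1],-np.ones(len(p))]@att(s).T
def onplane(s,uv,z):
    d=rays(s,uv);o=np.array(s['origin']);return o+d*((z-o[2])/d[:,2])[:,None]
def pts(s,mask):
    v,u=np.nonzero(mask&(s['z_map']>0))
    return np.array(s['origin'])+rays(s,np.c_[u,v])*s['z_map'][v,u][:,None]
E
python3 - <<'E'
from h import *
st=r.get_state();print(st['clock'],st['tool_pos'],st['eef_rot'],R.from_quat(st['eef_rot']).as_matrix().round(3))
for c in ['scene','top']:
    s=snap(c,c+'0.png');print(c,np.round(s['origin'],3),att(s).round(2).tolist(),s['fx'])
    for l in ['silver_knob','hook_tool','frame','red_tray']:
        for m in viewer.outline_of(c,l)[:2]:
            P=pts(s,m['pixels'])
            print(l,round(m['conf'],2),m['at'],len(P),np.median(P,0).round(3),np.percentile(P,2,0).round(3),np.percentile(P,98,0).round(3))
        for m in viewer.pinpoint(c,l)[:2]:
            print('   pin',round(m['conf'],2),m['at'],onplane(s,[m['at']],0).round(3))
E
```

```text
pics
0.0 [0.21519844 0.58604893 0.21259678] [ 1.74975640e-01  9.84572309e-01 -9.40837176e-04 -9.27265619e-05] [[-0.939  0.345 -0.001]
 [ 0.345  0.939 -0.002]
 [-0.    -0.002 -1.   ]]
scene [ 0.935 -0.11   0.697] [[0.36, -0.79, 0.5], [0.93, 0.31, -0.18], [-0.01, 0.53, 0.85]] 446.4750754478716
silver_knob 0.67 [355.8, 321.7] 356 [0.699 0.024 0.021] [0.679 0.007 0.003] [0.711 0.04  0.066]
   pin 0.64 [351.9, 322.3] [[0.693 0.019 0.   ]]
hook_tool 0.76 [125.3, 290.4] 1647 [ 0.509 -0.317  0.018] [ 0.42  -0.36  -0.001] [ 0.63  -0.282  0.025]
   pin 0.63 [131.2, 272.8] [[ 0.468 -0.307  0.   ]]
frame 0.74 [369.9, 366.1] 16304 [0.776 0.004 0.066] [ 0.637 -0.168 -0.001] [0.847 0.186 0.074]
   pin 0.7 [337.8, 293.3] [[0.637 0.016 0.   ]]
red_tray 0.7 [419.1, 143.1] 3822 [0.377 0.308 0.004] [0.306 0.235 0.001] [0.448 0.377 0.017]
   pin 0.67 [418.0, 143.3] [[0.376 0.302 0.   ]]
top [0.327 0.012 1.12 ] [[0.11, 0.97, -0.21], [-0.99, 0.11, -0.03], [-0.0, 0.21, 0.98]] 591.4775782617978
silver_knob 0.82 [344.4, 179.7] 220 [0.689 0.03  0.021] [0.673 0.013 0.003] [0.707 0.043 0.052]
   pin 0.78 [349.1, 181.4] [[0.689 0.023 0.   ]]
hook_tool 0.58 [518.7, 299.9] 1182 [ 0.493 -0.312  0.02 ] [ 0.413 -0.357 -0.001] [ 0.626 -0.279  0.027]
hook_tool 0.49 [346.2, 178.0] 304 [0.687 0.026 0.022] [0.663 0.01  0.   ] [0.71  0.042 0.07 ]
   pin 0.67 [512.0, 313.3] [[ 0.464 -0.31   0.   ]]
frame 0.67 [362.2, 136.7] 10550 [0.76  0.008 0.066] [ 0.631 -0.166 -0.001] [0.839 0.188 0.075]
   pin 0.84 [348.6, 203.3] [[0.644 0.019 0.   ]]
red_tray 0.97 [177.6, 324.4] 5786 [0.373 0.31  0.005] [ 0.307  0.239 -0.   ] [0.442 0.378 0.017]
   pin 0.94 [179.7, 323.9] [[0.375 0.311 0.   ]]
```

View pics/top0.png

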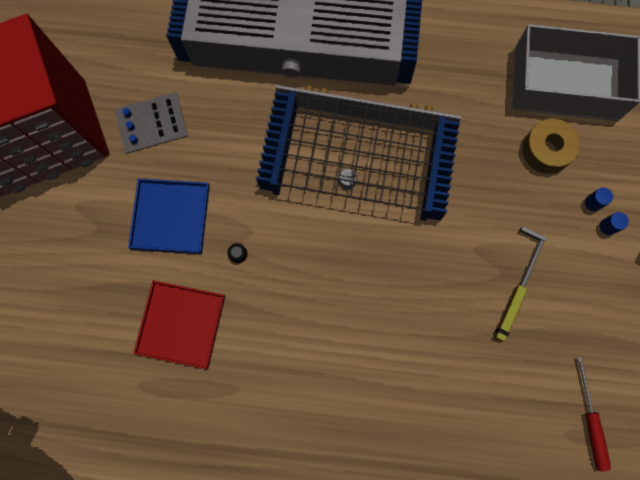

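View pics/scene0.png

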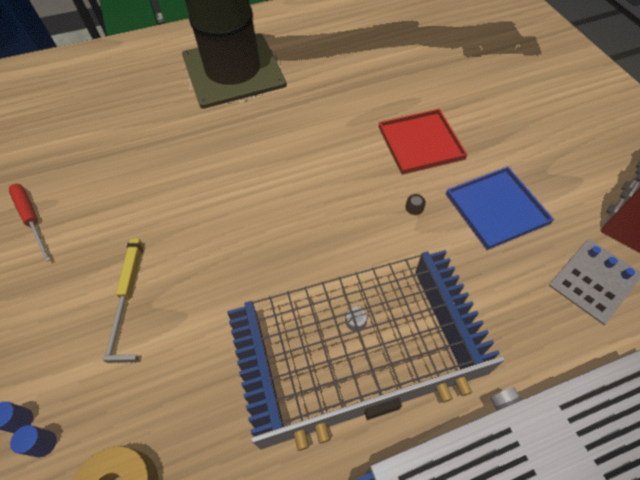

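Run:
```python
from h import *
for c in ['scene','top']:
    s=snap(c)
    m=viewer.outline_of(c,'hook_tool')[0]
    P=pts(s,m['pixels'])
    H=P[P[:,2]>0.016]; H=H[:, :]
    (cx,cy),(w,h),a=cv2.minAreaRect((H[:,:2]*1000).astype(np.float32))
    print(c,'rect',cx,cy,w,h,a)
    L=P[P[:,2]>0.004]; 
    # axis from yellow pixels
    v,u=np.nonzero(m['pixels']&(s['z_map']>0)); col=s['color'][v,u].astype(int)
    y=(col[:,0]>col[:,2]+60)&(P[:,2]>0.018)
    Y=P[y][:,:2]; r_=cv2.minAreaRect((Y*1000).astype(np.float32)); print('yellow',y.sum(),r_,Y.mean(0))
    S=P[(~y)&(P[:,2]>0.006)]
    print('steel',len(S),S[np.argsort(S[:,0])][::max(1,len(S)//25)].round(3).tolist())
    F=pts(s,viewer.outline_of(c,'frame')[0]['pixels']); F=F[F[:,2]>0.06]
    print('frame rect',cv2.minAreaRect((F[:,:2]*1000).astype(np.float32)))
    k=pts(s,viewer.outline_of(c,'silver_knob')[0]['pixels']);k=k[(k[:,2]>.017)&(k[:,2]<.028)]
    print('knob top',k.mean(0),k.min(0),k.max(0))
```

```text
scene rect 522.6077880859375 -307.6095275878906 49.96952819824219 217.42071533203125 72.10909271240234
yellow 555 ((466.2115173339844, -304.6644287109375), (18.547855377197266, 108.6243667602539), 70.50173950195312) [ 0.47193453 -0.30604213]
steel 871 [[0.418, -0.279, 0.015], [0.427, -0.293, 0.024], [0.433, -0.285, 0.007], [0.449, -0.292, 0.009], [0.467, -0.296, 0.008], [0.483, -0.302, 0.009], [0.499, -0.308, 0.02], [0.514, -0.313, 0.006], [0.519, -0.316, 0.018], [0.528, -0.324, 0.013], [0.539, -0.329, 0.015], [0.55, -0.334, 0.015], [0.56, -0.342, 0.015], [0.57, -0.344, 0.016], [0.58, -0.347, 0.016], [0.588, -0.352, 0.015], [0.596, -0.355, 0.015], [0.605, -0.352, 0.013], [0.615, -0.35, 0.021], [0.618, -0.345, 0.019], [0.62, -0.357, 0.02], [0.622, -0.351, 0.018], [0.624, -0.327, 0.021], [0.626, -0.337, 0.015], [0.629, -0.329, 0.013], [0.631, -0.325, 0.021]]
frame rect ((736.3096923828125, 9.42449951171875), (359.3805847167969, 195.8380584716797), 86.12359619140625)
knob top [0.69709067 0.02463004 0.02117336] [0.6775968  0.00720764 0.01713688] [0.71125834 0.04146506 0.0251248 ]
top rec
[... 405 characters left out ...]
 0.012], [0.47, -0.296, 0.01], [0.484, -0.301, 0.009], [0.498, -0.306, 0.008], [0.513, -0.313, 0.01], [0.531, -0.325, 0.015], [0.54, -0.331, 0.013], [0.547, -0.335, 0.018], [0.554, -0.338, 0.013], [0.563, -0.338, 0.018], [0.58, -0.347, 0.018], [0.591, -0.352, 0.014], [0.599, -0.352, 0.019], [0.607, -0.356, 0.013], [0.611, -0.352, 0.018], [0.614, -0.342, 0.011], [0.616, -0.338, 0.017], [0.618, -0.343, 0.019], [0.62, -0.33, 0.02], [0.623, -0.318, 0.012], [0.626, -0.32, 0.018]]
frame rect ((734.899169921875, 11.194503784179688), (358.4613342285156, 199.49537658691406), 85.99310302734375)Traceback (most recent call last):
  File "<stdin>", line 18, in <module>
IndexError: list index out of range
```

The pictures match the detections. In the top view the silver knob is at (347,178) under the guard, the hook tool at (519,285), the red tray at (180,325) and the black knob at (237,253). The hook arm points to the frame side. I'm moving to above the handle; the start yaw already lines up with it.

play_rows([
  {"delta_rot":[0,0,0],"travel":[-1,-1,0],"gripper":1},
  {"delta_rot":[0,0,0],"travel":[-1,-1,0],"gripper":1},
  {"delta_rot":[0,0,0],"travel":[-1,-1,0],"gripper":1},
  {"delta_rot":[0,0,0],"travel":[-1,-1,0],"gripper":1},
  {"delta_rot":[0,0,0],"travel":[-1,-1,0],"gripper":1},
], force=50)

```text
clock: 1.92
tool_pos: [0.3058, 0.3924, 0.2136]
eef_rot: [0.177, 0.984, -0.0, 0.0]
contact_force: [-1.0, 0.2, 0.4]
opening: 0.999
```

play_rows([
  {"delta_rot":[0,0,0],"travel":[-1,-1,0],"gripper":1},
  {"delta_rot":[0,0,0],"travel":[-1,-1,0],"gripper":1},
  {"delta_rot":[0,0,0],"travel":[-1,-1,0],"gripper":1},
  {"delta_rot":[0,0,0],"travel":[-1,-1,0],"gripper":1},
  {"delta_rot":[0,0,0],"travel":[-1,-1,0],"gripper":1},
])

```text
clock: 2.55
tool_pos: [0.3945, 0.202, 0.2135]
eef_rot: [0.176, 0.984, 0.0, 0.0]
contact_force: [0.5, 0.8, -0.2]
opening: 1.002
```

play_rows([
  {"delta_rot":[0,0,0],"travel":[-1,-1,0],"gripper":1},
  {"delta_rot":[0,0,0],"travel":[-1,-1,0],"gripper":1},
  {"delta_rot":[0,0,0],"travel":[-1,-1,0],"gripper":1},
  {"delta_rot":[0,0,0],"travel":[-1,-1,0],"gripper":1},
  {"delta_rot":[0,0,0],"travel":[-1,-1,0],"gripper":1},
])

```text
clock: 3.18
tool_pos: [0.4841, 0.0104, 0.2133]
eef_rot: [0.175, 0.985, 0.001, 0.001]
contact_force: [-0.9, 0.1, -0.9]
opening: 1.003
```

play_rows([
  {"delta_rot":[0,0,0],"travel":[-0.72,-1,0],"gripper":1},
  {"delta_rot":[0,0,0],"travel":[-0.72,-1,0],"gripper":1},
  {"delta_rot":[0,0,0],"travel":[-0.72,-1,0],"gripper":1},
  {"delta_rot":[0,0,0],"travel":[-0.72,-1,0],"gripper":1},
  {"delta_rot":[0,0,0],"travel":[-0.72,-1,0],"gripper":1},
])

```text
clock: 3.8
tool_pos: [0.5332, -0.1647, 0.2133]
eef_rot: [0.173, 0.985, 0.001, -0.0]
contact_force: [0.4, 1.1, -0.1]
opening: 0.996
```

play_rows([
  {"delta_rot":[0,0,0],"travel":[0,-1,0.3],"gripper":1},
  {"delta_rot":[0,0,0],"travel":[0,-1,0.3],"gripper":1},
  {"delta_rot":[0,0,0],"travel":[0,-1,0.3],"gripper":1},
  {"delta_rot":[0,0,0],"travel":[0,-1,0.3],"gripper":1},
  {"delta_rot":[0,0,0],"travel":[0,-1,0.3],"gripper":1},
])

```text
clock: 4.42
tool_pos: [0.4827, -0.3057, 0.1689]
eef_rot: [0.172, 0.985, 0.001, 0.001]
contact_force: [0.8, 1.2, 0.5]
opening: 1.0
```

```bash
cat >> h.py <<'E'
def tool_fit(s,cam):
    """handle centre line from yellow top pixels"""
    m=viewer.outline_of(cam,'hook_tool')[0]; ok=m['pixels']&(s['z_map']>0)
    P=pts(s,m['pixels']); col=s['color'][ok].astype(int)
    y=(col[:,0]>col[:,2]+60)&(P[:,2]>0.020)
    print('tool conf',m['conf'],'n',len(P),'z',np.percentile(P[:,2],[2,50,98]).round(3),'yellow',y.sum(),cv2.minAreaRect((P[y][:,:2]*1000).astype(np.float32)),P[y].mean(0))
    return P,y
def go(target,yaw=None):
    st=r.get_state();M=R.from_quat(st['eef_rot']).as_matrix()
    d=M.T@(np.array(target)-st['tool_pos'])/0.15
    print('pos',st['tool_pos'].round(4),'yaw',np.degrees(np.arctan2(M[1,0],M[0,0])).round(2),'travel',d.round(3))
E
python3 - <<'E'
from h import *
s=snap('wrist','w1.png'); print(s['origin'])
P,y=tool_fit(s,'wrist')
S=P[~y&(P[:,2]>.006)];print(S.min(0),S.max(0)); np.save('P.npy',P)
print(viewer.pinpoint('wrist','hook_tool')[:1], r.get_state()['q'])
go([0.480,-0.309,0.005])
E
```

```text
[ 0.4056591  -0.27886103  0.3402717 ]
tool conf 0.71 n 4115 z [-0.     0.023  0.025] yellow 2233 ((464.926513671875, -305.364990234375), (17.987964630126953, 108.39755249023438), 69.78627014160156) [ 0.4654158  -0.30542601  0.02393742]
[ 0.41153139 -0.36313437  0.00606726] [ 0.63210848 -0.27940098  0.02675887]
[{'at': [311.2, 191.5], 'conf': 0.63}] [ 0.65854005  0.68412845 -0.2906236   1.77337363  0.27507482  0.72294975
  1.4456929 ]
pos [ 0.4824 -0.3069  0.169 ] yaw 160.09 travel [ 0.011 -0.02   1.093]
```

View pics/w1.png

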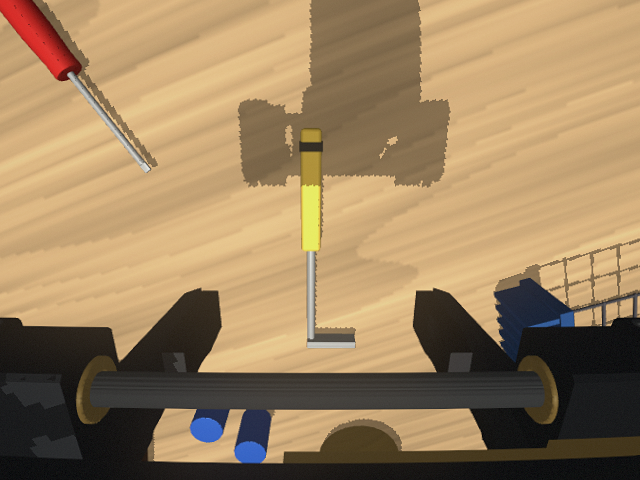

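The wrist view shows the handle at (311,190), centred along the jaw direction, with the hook pointing to the frame side. Its fit agrees with the top view, so I'm descending.

play_rows([
  {"delta_rot":[0,0,0],"travel":[0.01,-0.03,0.5],"gripper":0.4},
  {"delta_rot":[0,0,0],"travel":[0.01,-0.03,1],"gripper":0.2},
  {"delta_rot":[0,0,0],"travel":[0.01,-0.03,1],"gripper":0.0},
  {"delta_rot":[0,0,0],"travel":[0.01,-0.03,1],"gripper":0.0},
])

```text
clock: 5.08
tool_pos: [0.4774, -0.3113, 0.0169]
eef_rot: [0.174, 0.985, 0.001, -0.002]
contact_force: [0.9, -0.0, -0.2]
opening: 0.574
```

play_rows([
  {"delta_rot":[0,0,0],"travel":[0,0,0.09],"gripper":0.0},
  {"delta_rot":[0,0,0],"travel":[0,0,0.09],"gripper":0.0},
  {"delta_rot":[0,0,0],"travel":[0,0,0.09],"gripper":-1},
  {"delta_rot":[0,0,0],"travel":[0,0,0.09],"gripper":-1},
  {"delta_rot":[0,0,0],"travel":[0,0,0.09],"gripper":-1},
  {"delta_rot":[0,0,0],"travel":[0,0,0.09],"gripper":-1},
  {"delta_rot":[0,0,0],"travel":[0,0,0.09],"gripper":-1},
], force=50)

```text
clock: 5.95
tool_pos: [0.4778, -0.3133, 0.0049]
eef_rot: [0.175, 0.985, 0.0, 0.0]
contact_force: [0.1, -0.6, 0.2]
opening: 0.007
```

Run:
```python
from h import *
st=r.get_state();print(st['opening'],st['tool_pos'],st['contact_force'])
s=snap('wrist','w2.png')
P,y=tool_fit(s,'wrist')
s=snap('scene');P,y=tool_fit(s,'scene'); cv2.imwrite('pics/s2.png',cv2.resize(s['color'][180:420,20:260,::-1],(600,600)))
```

```text
0.006562370572939989 [ 0.47780588 -0.31330529  0.00492907] [ 0.08958449 -0.5746962   0.23748644]
tool conf 0.81 n 6508 z [0.015 0.024 0.025] yellow 5028 ((444.0517578125, -297.5834655761719), (18.036569595336914, 65.37971496582031), 69.75639343261719) [ 0.44399646 -0.2976814   0.0238959 ]
tool conf 0.96 n 974 z [0.005 0.017 0.025] yellow 228 ((467.2499084472656, -304.3929443359375), (17.22245216369629, 106.83238220214844), 70.74705505371094) [ 0.49048504 -0.31179233  0.02296081]
```

View pics/s2.png

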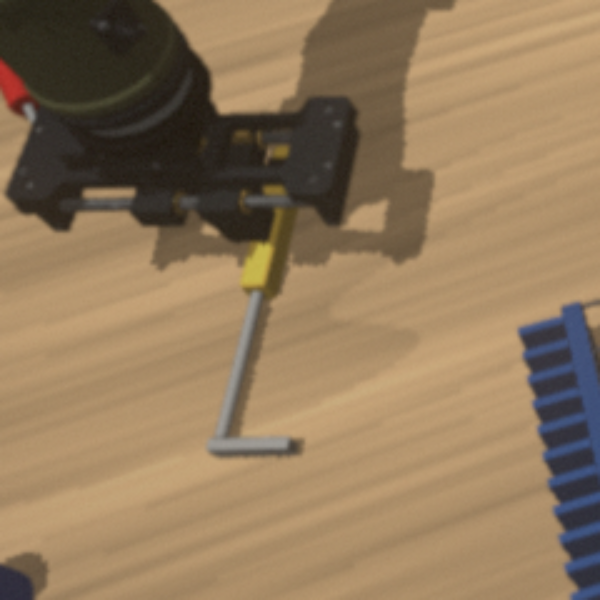

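View pics/w2.png

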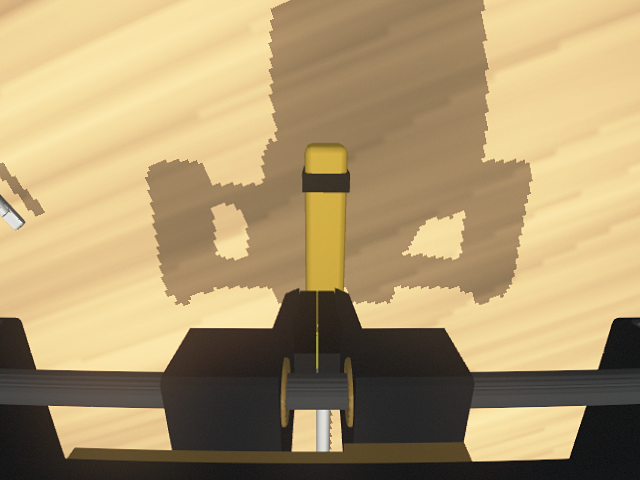

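Run:
```python
from h import *
s=snap('wrist')
P=pts(s,np.ones((480,640),bool)).reshape(-1,3)
ok=s['z_map']>0; Z=np.full((480,640,3),np.nan); Z[ok]=P
for v in range(260,420,12): print(v,[Z[v,u].round(3).tolist() for u in (260,300,317,335,370)])
s=snap('scene'); Z=np.full((480,640,3),np.nan); Z[s['z_map']>0]=pts(s,np.ones((480,640),bool))
print('scene')
for v in range(240,292,4): print(v,[Z[v,u].round(3).tolist() for u in range(98,146,8)])
```

```text
260 [[0.458, -0.338, 0.001], [0.465, -0.318, 0.001], [0.459, -0.307, 0.024], [0.461, -0.299, 0.025], [0.478, -0.284, 0.0]]
272 [[0.464, -0.341, 0.0], [0.471, -0.321, 0.001], [0.464, -0.309, 0.024], [0.467, -0.301, 0.025], [0.484, -0.286, 0.001]]
284 [[0.471, -0.343, 0.0], [0.478, -0.323, 0.0], [0.47, -0.311, 0.025], [0.473, -0.303, 0.024], [0.49, -0.288, 0.001]]
296 [[0.478, -0.346, -0.001], [0.467, -0.318, 0.036], [0.471, -0.311, 0.035], [0.471, -0.303, 0.039], [0.497, -0.29, 0.001]]
308 [[0.483, -0.349, 0.001], [0.468, -0.317, 0.046], [0.472, -0.311, 0.043], [0.472, -0.304, 0.047], [0.504, -0.293, 0.0]]
320 [[0.491, -0.352, 0.0], [0.468, -0.317, 0.056], [0.477, -0.313, 0.044], [0.473, -0.305, 0.055], [0.511, -0.295, 0.001]]
332 [[0.442, -0.315, 0.102], [0.468, -0.317, 0.063], [0.48, -0.315, 0.046], [0.472, -0.305, 0.063], [0.451, -0.291, 0.101]]
344 [[0.443, -0.315, 0.106], [0.468, -0.316, 0.071], [0.486, -0.316, 0.047], [0.472, -0.305, 0.07], [0.451, -0.291, 0.107]]
356 [[0.443, -0.314, 0.111], [0.47, -0.317, 0.075], [0.507, -0.324, 0.024], [0.473, -0.306, 0.076], [0.451, -0.292, 
[... 1849 characters left out ...]
-0.349, -0.001], [0.486, -0.321, 0.045], [0.492, -0.308, 0.047], [0.48, -0.303, 0.022], [0.469, -0.297, -0.002]]
276 [[0.452, -0.363, -0.001], [0.458, -0.349, -0.0], [0.485, -0.326, 0.033], [0.489, -0.314, 0.031], [0.487, -0.304, 0.021], [0.477, -0.298, -0.002]]
280 [[0.461, -0.363, 0.0], [0.466, -0.35, -0.001], [0.47, -0.338, -0.001], [0.49, -0.318, 0.022], [0.493, -0.306, 0.018], [0.486, -0.298, -0.0]]
284 [[0.467, -0.365, -0.002], [0.474, -0.351, 0.001], [0.479, -0.338, 0.0], [0.499, -0.318, 0.023], [0.499, -0.308, 0.015], [0.494, -0.3, -0.0]]
288 [[0.477, -0.365, 0.0], [0.482, -0.352, 0.001], [0.486, -0.339, -0.001], [0.507, -0.319, 0.023], [0.504, -0.31, 0.012], [0.501, -0.301, -0.002]]
```

play_rows([
  {"delta_rot":[0,0,0],"travel":[0,0,0],"gripper":0.1},
  {"delta_rot":[0,0,0],"travel":[0,0,0],"gripper":0.1},
  {"delta_rot":[0,0,0],"travel":[0,0,0],"gripper":0.1},
  {"delta_rot":[0,0,0],"travel":[0,0,0],"gripper":0.1},
])

```text
clock: 6.75
tool_pos: [0.4778, -0.3133, 0.0049]
eef_rot: [0.175, 0.985, 0.0, -0.0]
contact_force: [0.6, -0.3, 0.1]
opening: 0.436
```

Run:
```python
from h import *
st=r.get_state();print(st['opening'],st['tool_pos'],st['contact_force']);M=R.from_quat(st['eef_rot']).as_matrix()
for c in ['wrist','scene']:
    s=snap(c); P=pts(s,np.ones((480,640),bool)); L=(P-st['tool_pos'])@M
    C=s['color'][s['z_map']>0].astype(int); dark=(C.max(1)<60)
    k=(abs(L[:,0])<.03)&(abs(L[:,1])<.07)&(P[:,2]>.003)&dark
    print(c,k.sum())
    for a in np.arange(-70,70,8):
        q=L[k&(L[:,1]*1000>=a)&(L[:,1]*1000<a+8)]
        if len(q): i=q[:,2].argmax(); print(a,(q[i]*1000).round(1),len(q))
    if c=='wrist': cv2.imwrite('pics/w3.png',s['color'][...,::-1])
```

```text
0.4362621053355929 [ 0.47777037 -0.31327284  0.00486097] [ 0.56959116 -0.27710033  0.1182847 ]
wrist 32606
-70 [  24.6  -68.  -101.1] 7
-62 [  20.3  -61.  -121.4] 511
-54 [  10.3  -47.  -111.7] 1648
-46 [  11.8  -39.7 -111.9] 2814
-38 [  9.1 -32.  -31.5] 3711
-30 [  7.4 -26.5 -26.3] 4534
-22 [ -4.8 -19.8 -26.1] 1053
-14 [  17.   -12.8 -118.6] 726
-6 [  20.6    1.3 -121.8] 718
2 [  20.3    5.4 -121.6] 711
10 [  23.9   17.7 -100. ] 806
18 [  7.4  22.3 -26.1] 2710
26 [  9.   26.6 -26.4] 5643
34 [  9.   34.1 -57.1] 2814
42 [  27.5   49.9 -111.8] 2646
50 [  25.    57.4 -101.9] 976
58 [  23.9   60.1 -100.6] 393
66 [  24.    69.4 -100.3] 185
scene 8227
-70 [ -27.5  -69.4 -105.2] 96
-62 [ -24.5  -59.  -123.7] 36
-54 [ -19.   -48.4 -110.7] 57
-46 [ -29.5  -42.4 -110.8] 82
-38 [-12.7 -30.1 -35.4] 184
-30 [ -6.2 -22.6 -29.8] 237
-22 [  0.3 -21.6 -28.1] 161
-14 [ -27.3  -11.6 -102.4] 99
-6 [ -28.3    1.1 -103.7] 104
2 [ -28.9    3.3 -104.8] 152
10 [ -24.5   10.7 -123.9] 407
18 [ -9.8  23.6 -27.5] 645
26 [-10.7  26.1 -29.1] 1242
34 [  1.4  34.1 -30.7] 2216
42 [   5.3   42.7 -110.7] 2120
50 [-24.7  51.1 -91.9] 197
58 [ -28.1   62.3 -104. ] 97
66 [ -27.    66.9 -104.9] 95
```

View pics/w3.png

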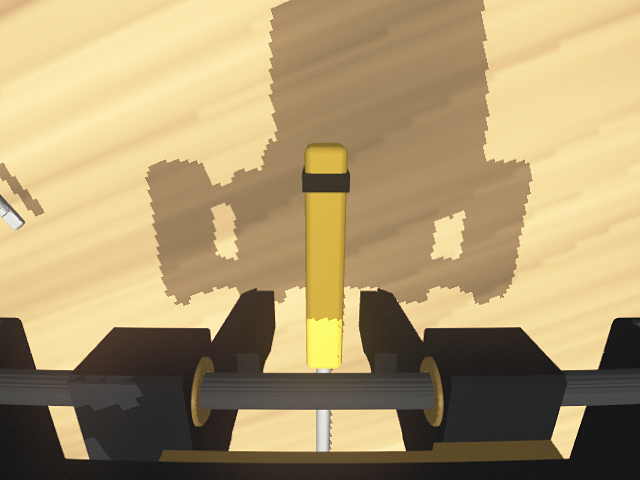

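The wrist and scene depths both put the real fingertips about 26 mm above the reported TCP: tips at about z=31 mm where the report says 5 mm. So the fingers closed above the handle. I'll go further down in small steps and watch the force.

play_rows([
  {"delta_rot":[0,0,0],"travel":[0,0.02,0.05],"gripper":0.1},
  {"delta_rot":[0,0,0],"travel":[0,0.02,0.09],"gripper":0.1},
  {"delta_rot":[0,0,0],"travel":[0,0.02,0.12],"gripper":0.1},
  {"delta_rot":[0,0,0],"travel":[0,0.02,0.13],"gripper":0.1},
  {"delta_rot":[0,0,0],"travel":[0,0.02,0.13],"gripper":0.1},
])

```text
clock: 7.48
tool_pos: [0.4788, -0.3105, -0.0147]
eef_rot: [0.175, 0.985, 0.0, -0.0]
contact_force: [-0.2, -0.4, -1.1]
opening: 0.552
```

Run:
```python
from h import *
st=r.get_state();print(st['opening'],st['tool_pos'],st['contact_force']);M=R.from_quat(st['eef_rot']).as_matrix()
for c in ['wrist','scene']:
    s=snap(c); P=pts(s,np.ones((480,640),bool)); L=(P-st['tool_pos'])@M
    C=s['color'][s['z_map']>0].astype(int); dark=(C.max(1)<60)
    k=(abs(L[:,0])<.012)&(P[:,2]>.002)&dark
    for a,b in ((-36,-17),(17,36)):
        q=P[k&(L[:,1]*1000>=a)&(L[:,1]*1000<b)]; print(c,len(q),q[q[:,2].argmin()] if len(q) else '', np.percentile(q[:,2],[1,5]))
```

```text
0.5520311025552443 [ 0.47876408 -0.31051855 -0.01474235] [-0.16981337 -0.43651434 -1.08139246]
wrist 4655 [ 0.4671406  -0.33281811  0.01096678] [0.01313774 0.01788789]
wrist 4950 [ 0.48050105 -0.28450918  0.01115355] [0.01365004 0.01816786]
scene 206 [ 0.47842062 -0.33985049  0.01197818] [0.01280424 0.01550483]
scene 692 [ 0.49787491 -0.2868878   0.0132597 ] [0.01977756 0.09813151]
```

Tips at about 11 mm with no contact, which confirms the offset. Down 6 mm more, then close.

play_rows([
  {"delta_rot":[0,0,0],"travel":[0,0,0.04],"gripper":0.1},
  {"delta_rot":[0,0,0],"travel":[0,0,0.04],"gripper":-1},
  {"delta_rot":[0,0,0],"travel":[0,0,0.04],"gripper":-1},
  {"delta_rot":[0,0,0],"travel":[0,0,0.04],"gripper":-1},
  {"delta_rot":[0,0,0],"travel":[0,0,0.04],"gripper":-1},
  {"delta_rot":[0,0,0],"travel":[0,0,0.04],"gripper":-1},
], force=50)

```text
clock: 8.32
tool_pos: [0.4789, -0.3105, -0.0205]
eef_rot: [0.175, 0.985, 0.0, 0.0]
contact_force: [0.5, 0.3, 0.8]
opening: 0.201
```

The handle is gripped: opening 0.20 is 18 mm. Lifting, and turning the handle to about +4° world.

play_rows([
  {"delta_rot":[0,0,0],"travel":[0,0,-0.3],"gripper":-1},
  {"delta_rot":[0,0,0],"travel":[0,0,-0.67],"gripper":-1},
  {"delta_rot":[0,0,0],"travel":[0,0,-0.67],"gripper":-1},
  {"delta_rot":[0,0,-0.05],"travel":[0.2,0.35,-0.67],"gripper":-1},
  {"delta_rot":[0,0,-0.1],"travel":[0.4,0.72,-0.67],"gripper":-1},
  {"delta_rot":[0,0,-0.134],"travel":[0.5,1,-0.67],"gripper":-1},
  {"delta_rot":[0,0,-0.134],"travel":[0.6,1,-0.67],"gripper":-1},
  {"delta_rot":[0,0,-0.134],"travel":[0.6,1,-0.67],"gripper":-1},
])

```text
clock: 9.32
tool_pos: [0.4442, -0.138, 0.0791]
eef_rot: [-0.035, 0.999, 0.0, -0.002]
contact_force: [0.1, -0.1, -2.2]
opening: 0.197
```

Run:
```python
from h import *
go([.455,-.073,.08])
s=snap('scene','s4.png');P,y=tool_fit(s,'scene')
k=viewer.outline_of('scene','silver_knob')
if k:
    k=pts(s,k[0]['pixels']);k=k[(k[:,2]>.017)&(k[:,2]<.028)];print('knob',k.mean(0))
S=P[~y];print(S.min(0),S.max(0)); i=S[:,0].argmax();print(S[i],S[S[:,1].argmax()])
```

```text
pos [ 0.4442 -0.138   0.0791] yaw -175.95 travel [-0.102  0.427 -0.006]
tool conf 0.61 n 1066 z [0.104 0.118 0.125] yellow 424 ((439.98040771484375, -138.4616241455078), (89.04302215576172, 17.756906509399414), 3.9389703273773193) [ 0.44944156 -0.13813845  0.12281261]
knob [0.69699172 0.0240734  0.02104124]
[ 0.31360957 -0.15304479 -0.0031353 ] [ 0.5929263  -0.07732252  0.1796486 ]
[ 0.5929263  -0.12762563  0.11666807] [ 0.5224203  -0.07732252 -0.00175236]
```

View pics/s4.png

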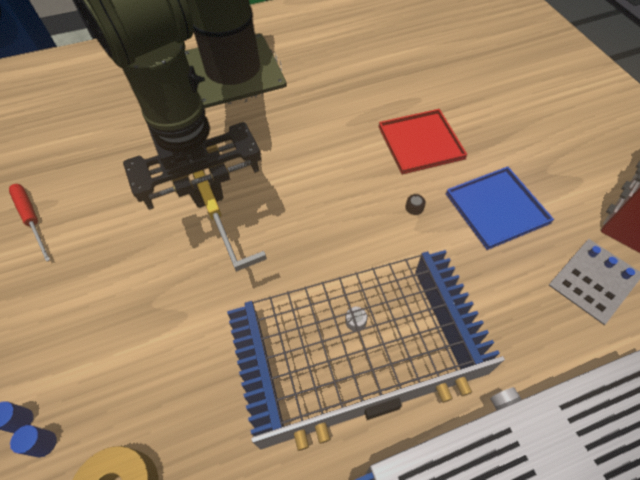

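The tool is level and the hook arm points left at (250,262) in front of the frame. The knob at (356,320) hasn't moved. Moving to the right of the knob and lowering in front of the bay.

play_rows([
  {"delta_rot":[0,0,0],"travel":[-0.05,0.25,0],"gripper":-1},
  {"delta_rot":[0,0,0],"travel":[-0.1,0.43,0],"gripper":-1},
  {"delta_rot":[0,0,0],"travel":[-0.1,0.43,0.2],"gripper":-1},
  {"delta_rot":[0,0,0],"travel":[-0.1,0.43,0.45],"gripper":-1},
  {"delta_rot":[0,0,0],"travel":[-0.1,0.43,0.6],"gripper":-1},
  {"delta_rot":[0,0,0],"travel":[-0.1,0.43,0.64],"gripper":-1},
  {"delta_rot":[0,0,0],"travel":[-0.1,0.43,0.64],"gripper":-1},
])

```text
clock: 10.35
tool_pos: [0.4575, -0.0742, -0.017]
eef_rot: [-0.034, 0.999, -0.0, 0.0]
contact_force: [0.1, -0.3, -1.3]
opening: 0.198
```

Run:
```python
from h import *
st=r.get_state();print(st['contact_force'],st['opening'])
go([.589,-.064,-.0175])
s=snap('scene')
m=viewer.outline_of('scene','hook_tool')[0];P=pts(s,m['pixels']);d=np.array([.9975,.0707]);n=np.array([-.0707,.9975])
H=P-np.r_[st['tool_pos'][:2],0]; a=H[:,:2]@d; b=H[:,:2]@n
k=(a>.05)&(a<.17)&(P[:,2]>.003); 
sh=k&(a<.12);print('shaft lat',np.median(b[sh]),'z',np.percentile(P[sh,2],[50,95]))
hk=k&(b>.015);print('hook a',np.percentile(a[hk],[3,50,97]),'b max',np.percentile(b[hk],99),'z',np.percentile(P[hk,2],[5,50,95]))
```

```text
[ 0.1112046  -0.32855519 -1.25477725] 0.198280700668969
pos [ 0.4575 -0.0742 -0.017 ] yaw -176.13 travel [-0.879  0.009  0.003]
shaft lat -0.0016675042883338251 z [0.01796552 0.01992268]
hook a [0.14101021 0.14713688 0.1487253 ] b max 0.043674165714869984 z [0.0092995  0.02091432 0.0240294 ]
```

play_rows([
  {"delta_rot":[0,0,0],"travel":[-0.15,0,0],"gripper":-1},
  {"delta_rot":[0,0,0],"travel":[-0.3,0,0],"gripper":-1},
  {"delta_rot":[0,0,0],"travel":[-0.45,0,0],"gripper":-1},
  {"delta_rot":[0,0,0],"travel":[-0.6,0,0],"gripper":-1},
  {"delta_rot":[0,0,0],"travel":[-0.75,0,0],"gripper":-1},
  {"delta_rot":[0,0,0],"travel":[-0.88,0,0],"gripper":-1},
  {"delta_rot":[0,0,0],"travel":[-0.88,0,0],"gripper":-1},
  {"delta_rot":[0,0,0],"travel":[-0.88,0,0],"gripper":-1},
])

```text
clock: 11.45
tool_pos: [0.5867, -0.0646, -0.0163]
eef_rot: [-0.034, 0.999, 0.0, -0.001]
contact_force: [-0.6, 0.1, -1.2]
opening: 0.201
```

Run:
```python
from h import *
st=r.get_state();print(st['contact_force'],st['opening'],st['clock'])
M=R.from_quat(st['eef_rot']).as_matrix()
print(st['tool_pos'])
d=-M[:2,0];n=M[:2,1];p=st['tool_pos'][:2]
for K in ([.6945,.0245],[.691,.021]):
    v=np.array(K)-p;print('knob in tool', v@d*1000+9.8, v@n*1000)
s=snap('scene'); cv2.imwrite('pics/s5.png',cv2.resize(s['color'][220:420,220:500,::-1],(784,560),interpolation=cv2.INTER_CUBIC))
k=viewer.outline_of('scene','silver_knob')[0];k=pts(s,k['pixels']);k=k[(k[:,2]>.017)&(k[:,2]<.028)];print('knob',k.mean(0),k.min(0),k.max(0))
```

```text
[-0.63474703  0.0568028  -1.15119079] 0.20096113986950062 11.45
[ 0.58669486 -0.06457878 -0.0163486 ]
knob in tool 123.48503901714969 81.44076705182353
knob in tool 119.75226026845733 78.19018682820685
knob [0.69651278 0.02441974 0.02125853] [0.67593099 0.00690988 0.01716875] [0.71204765 0.04165143 0.02473832]
```

View pics/s5.png

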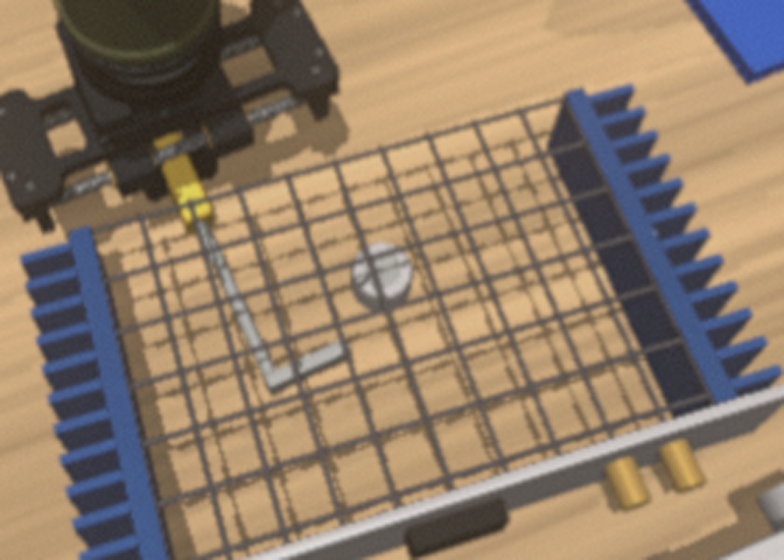

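The hook is past the knob, with its tip at (340,352) in the crop, to the right of and behind the knob at (383,277). Sliding left behind it, then pulling out along the frame axis.

play_rows([
  {"delta_rot":[0,0,0],"travel":[0,0.1,0],"gripper":-1},
  {"delta_rot":[0,0,0],"travel":[0,0.2,0],"gripper":-1},
  {"delta_rot":[0,0,0],"travel":[0,0.3,0],"gripper":-1},
  {"delta_rot":[0,0,0],"travel":[0,0.36,0],"gripper":-1},
  {"delta_rot":[0,0,0],"travel":[0,0.36,0],"gripper":-1},
])

```text
clock: 12.18
tool_pos: [0.5846, -0.0089, -0.0159]
eef_rot: [-0.036, 0.999, 0.0, -0.0]
contact_force: [0.5, -0.4, -1.2]
opening: 0.193
```

play_rows([
  {"delta_rot":[0,0,0],"travel":[0.06,0.01,0],"gripper":-1},
  {"delta_rot":[0,0,0],"travel":[0.15,0.02,0],"gripper":-1},
  {"delta_rot":[0,0,0],"travel":[0.25,0.035,0],"gripper":-1},
  {"delta_rot":[0,0,0],"travel":[0.35,0.05,0],"gripper":-1},
  {"delta_rot":[0,0,0],"travel":[0.45,0.06,0],"gripper":-1},
  {"delta_rot":[0,0,0],"travel":[0.55,0.075,0],"gripper":-1},
  {"delta_rot":[0,0,0],"travel":[0.65,0.09,0],"gripper":-1},
  {"delta_rot":[0,0,0],"travel":[0.75,0.1,0],"gripper":-1},
  {"delta_rot":[0,0,0],"travel":[0.85,0.115,0],"gripper":-1},
  {"delta_rot":[0,0,0],"travel":[0.93,0.13,0],"gripper":-1},
  {"delta_rot":[0,0,0],"travel":[0.99,0.137,0],"gripper":-1},
  {"delta_rot":[0,0,0],"travel":[0.99,0.137,0],"gripper":-1},
])

```text
clock: 13.68
tool_pos: [0.4336, -0.0006, -0.0158]
eef_rot: [-0.034, 0.999, 0.001, -0.001]
contact_force: [0.5, 0.1, -1.6]
opening: 0.2
```

Run:
```python
from h import *
st=r.get_state();print(st['contact_force'],st['opening'],st['clock'],st['tool_pos'])
for c in ['scene','top']:
    s=snap(c,c+'6.png')
    for k in viewer.outline_of(c,'silver_knob')[:2]:
        P=pts(s,k['pixels']);P=P[(P[:,2]>.019)&(P[:,2]<.028)]
        if len(P):print(c,'knob',k['conf'],k['at'],P.mean(0),P.min(0),P.max(0))
```

```text
[ 0.48698024  0.06027218 -1.63216523] 0.2001934741984319 13.675 [ 0.43364992 -0.00055188 -0.01584493]
scene knob 0.52 [328.4, 245.9] [0.55450481 0.03241127 0.02134914] [0.53717027 0.01576536 0.01912714] [0.57389626 0.04994696 0.02547032]
top knob 0.7 [332.7, 246.8] [0.55570143 0.03924089 0.02242244] [0.54197511 0.0212791  0.01912947] [0.56760087 0.05313942 0.02720858]
```

View pics/scene6.png

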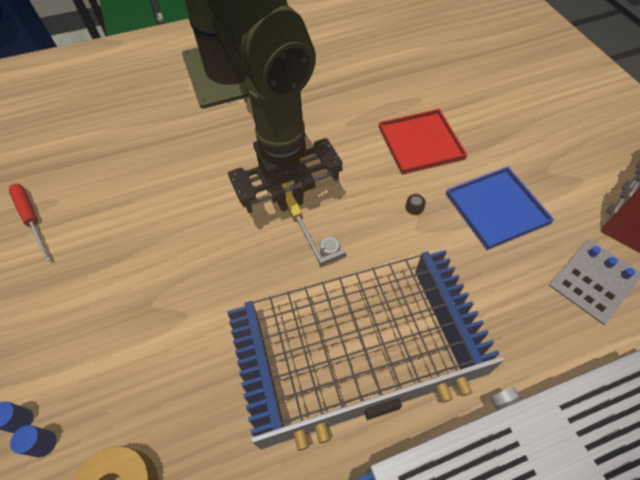

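The knob is out in front of the frame at (330,245), pixel, and (0.555, 0.033) in the world. Next: disengage the hook, lift, carry it right and lay it down.

play_rows([
  {"delta_rot":[0,0,0],"travel":[-0.05,-0.02,0],"gripper":-1},
  {"delta_rot":[0,0,0],"travel":[-0.08,-0.04,0],"gripper":-1},
  {"delta_rot":[0,0,0],"travel":[-0.08,-0.04,-0.1],"gripper":-1},
  {"delta_rot":[0,0,0],"travel":[-0.08,-0.04,-0.3],"gripper":-1},
  {"delta_rot":[0,0,0],"travel":[-0.08,-0.04,-0.5],"gripper":-1},
  {"delta_rot":[0,0,0],"travel":[-0.08,-0.5,-0.5],"gripper":-1},
  {"delta_rot":[0,0,0],"travel":[-0.08,-1,-0.5],"gripper":-1},
  {"delta_rot":[0,0,0],"travel":[-0.08,-1,-0.5],"gripper":-1},
  {"delta_rot":[0,0,0],"travel":[-0.08,-1,-0.5],"gripper":-1},
])

```text
clock: 15.0
tool_pos: [0.4573, -0.1509, 0.0588]
eef_rot: [-0.032, 0.999, -0.0, -0.0]
contact_force: [0.4, -0.3, -2.0]
opening: 0.198
```

play_rows([
  {"delta_rot":[0,0,0],"travel":[0,-0.3,0],"gripper":-1},
  {"delta_rot":[0,0,0],"travel":[0,-0.6,0],"gripper":-1},
  {"delta_rot":[0,0,0],"travel":[0,-0.6,0.2],"gripper":-1},
  {"delta_rot":[0,0,0],"travel":[0,-0.6,0.4],"gripper":-1},
  {"delta_rot":[0,0,0],"travel":[0,-0.6,0.48],"gripper":-1},
  {"delta_rot":[0,0,0],"travel":[0,-0.6,0.48],"gripper":-1},
  {"delta_rot":[0,0,0],"travel":[0,-0.6,0.48],"gripper":-1},
])

```text
clock: 15.88
tool_pos: [0.4644, -0.2381, -0.0121]
eef_rot: [-0.035, 0.999, -0.0, 0.0]
contact_force: [-0.6, 0.1, -1.0]
opening: 0.197
```

Run:
```python
from h import *
st=r.get_state();print(st['contact_force'],st['opening'],st['clock'])
go([.46,-.24,-.0203])
s=snap('scene','s7.png')
for k in viewer.outline_of('scene','silver_knob')[:2]:
    P=pts(s,k['pixels']);P=P[(P[:,2]>.019)&(P[:,2]<.028)]
    if len(P):print('knob',k['conf'],k['at'],P.mean(0),P.min(0),P.max(0))
m=viewer.outline_of('scene','hook_tool')[0];P=pts(s,m['pixels']);M=R.from_quat(st['eef_rot']).as_matrix()
H=P-np.r_[st['tool_pos'][:2],0]; a=-H@M[:,0]; b=H@M[:,1]
hk=(b>.015)&(a>.13)&(a<.16)&(P[:,2]>.004);print('hook z',np.percentile(P[hk,2],[5,50,95]),hk.sum())
```

```text
[-0.58056596  0.12180834 -1.04348534] 0.19747080622259375 15.875
pos [ 0.4644 -0.2381 -0.0121] yaw -175.97 travel [ 0.03  -0.01   0.054]
knob 0.77 [327.1, 248.5] [0.55424364 0.03260486 0.02142604] [0.53727469 0.01621885 0.01904369] [0.5706657  0.04963129 0.02443198]
hook z [0.01599526 0.026356   0.02907554] 151
```

play_rows([
  {"delta_rot":[0,0,0],"travel":[0,0,0.03],"gripper":-1},
  {"delta_rot":[0,0,0],"travel":[0,0,0.053],"gripper":-1},
  {"delta_rot":[0,0,0],"travel":[0,0,0.053],"gripper":-1},
  {"delta_rot":[0,0,0],"travel":[0,0,0.053],"gripper":-1},
  {"delta_rot":[0,0,0],"travel":[0,0,0.053],"gripper":0.2},
  {"delta_rot":[0,0,0],"travel":[0,0,0.053],"gripper":0.2},
  {"delta_rot":[0,0,0],"travel":[0,0,0.053],"gripper":0.2},
  {"delta_rot":[0,0,0],"travel":[0,0,0.053],"gripper":0.2},
  {"delta_rot":[0,0,0],"travel":[0,0,-0.2],"gripper":0.4},
  {"delta_rot":[0,0,0],"travel":[0,0,-0.6],"gripper":0.5},
  {"delta_rot":[0,0,0],"travel":[0,0,-0.8],"gripper":0.5},
  {"delta_rot":[0,0,0],"travel":[0,0,-0.8],"gripper":0.5},
])

```text
clock: 17.52
tool_pos: [0.465, -0.2392, 0.109]
eef_rot: [-0.034, 0.999, -0.001, 0.002]
contact_force: [0.5, 0.1, -0.9]
opening: 0.753
```

play_rows([
  {"delta_rot":[0,0,0],"travel":[-0.2,0.4,0],"gripper":0.5},
  {"delta_rot":[0,0,0],"travel":[-0.4,1,0],"gripper":0.5},
  {"delta_rot":[0,0,0],"travel":[-0.4,1,0],"gripper":0.5},
  {"delta_rot":[0,0,0],"travel":[-0.4,1,0],"gripper":0.5},
])

```text
clock: 18.02
tool_pos: [0.5134, -0.0807, 0.1061]
eef_rot: [-0.038, 0.999, 0.001, -0.0]
contact_force: [0.5, -0.7, -0.2]
opening: 0.752
```

Run:
```python
from h import *
st=r.get_state();print(st['contact_force'],st['opening'],st['clock'],st['qd'].max())
go([.5545,.033,.1])
for c in ['scene','wrist']:
    s=snap(c)
    for k in viewer.outline_of(c,'silver_knob')[:2]:
        P=pts(s,k['pixels']);P=P[(P[:,2]>.019)&(P[:,2]<.028)]
        if len(P):print(c,'knob',k['conf'],k['at'],P.mean(0),P.min(0),P.max(0))
    if c=='scene': tool_fit(s,c)
```

```text
[ 0.50875052 -0.69015894 -0.17826869] 0.7521982968143338 18.025 0.06520388115790779
pos [ 0.5134 -0.0807  0.1061] yaw -175.65 travel [-0.331  0.735  0.042]
scene knob 0.92 [328.0, 250.1] [0.55456204 0.03251957 0.02130833] [0.53664966 0.01532658 0.01901821] [0.57083436 0.04912268 0.02499468]
tool conf 0.79 n 1201 z [0.001 0.02  0.025] yellow 532 ((450.0536804199219, -241.11813354492188), (109.8941421508789, 21.7032527923584), 2.8797011375427246) [ 0.45278028 -0.23989657  0.02300249]
wrist knob 0.83 [464.1, 283.4] [0.55118004 0.03142011 0.02226936] [0.53465697 0.01431767 0.01903461] [0.57048044 0.0482793  0.02478666]
wrist knob 0.75 [253.3, 427.4] [ 0.63728756 -0.13675068  0.02355572] [ 0.62702577 -0.1534491   0.01903925] [ 0.72510984 -0.12312615  0.02798919]
```

play_rows([
  {"delta_rot":[0,0,0],"travel":[-0.15,0.4,0],"gripper":0.5},
  {"delta_rot":[0,0,0],"travel":[-0.32,0.73,0],"gripper":0.5},
  {"delta_rot":[0,0,0],"travel":[-0.32,0.73,0],"gripper":0.5},
  {"delta_rot":[0,0,0],"travel":[-0.32,0.73,0],"gripper":0.5},
])

```text
clock: 18.77
tool_pos: [0.5528, 0.0257, 0.1065]
eef_rot: [-0.034, 0.999, -0.001, -0.001]
contact_force: [0.2, -1.1, -0.5]
opening: 0.75
```

Run:
```python
from h import *
go([.5535,.032,-.0205])
s=snap('wrist')
for k in viewer.outline_of('wrist','silver_knob')[:1]:
    P=pts(s,k['pixels']);P=P[(P[:,2]>.019)&(P[:,2]<.028)]
    print('knob',k['conf'],k['at'],P.mean(0),(P.min(0)+P.max(0))/2)
```

```text
pos [0.5528 0.0257 0.1065] yaw -176.13 travel [-0.009  0.043  0.846]
knob 0.94 [331.5, 227.6] [0.55127652 0.03265727 0.02216793] [0.55224758 0.03269184 0.02200984]
```

play_rows([
  {"delta_rot":[0,0,0],"travel":[0,0.045,0.2],"gripper":0.5},
  {"delta_rot":[0,0,0],"travel":[0,0.045,0.5],"gripper":0.5},
  {"delta_rot":[0,0,0],"travel":[0,0.045,0.72],"gripper":0.5},
  {"delta_rot":[0,0,0],"travel":[0,0.045,0.8],"gripper":0.5},
  {"delta_rot":[0,0,0],"travel":[0,0.045,0.84],"gripper":0.5},
  {"delta_rot":[0,0,0],"travel":[0,0.045,0.84],"gripper":0.5},
  {"delta_rot":[0,0,0],"travel":[0,0.045,0.84],"gripper":-1},
  {"delta_rot":[0,0,0],"travel":[0,0.045,0.84],"gripper":-1},
  {"delta_rot":[0,0,0],"travel":[0,0.045,0.84],"gripper":-1},
  {"delta_rot":[0,0,0],"travel":[0,0.045,0.84],"gripper":-1},
  {"delta_rot":[0,0,0],"travel":[0,0.045,0.84],"gripper":-1},
  {"delta_rot":[0,0,0],"travel":[0,0.045,0.84],"gripper":-1},
], force=25)

```text
clock: 20.38
tool_pos: [0.5531, 0.0344, -0.0187]
eef_rot: [-0.035, 0.999, -0.0, 0.0]
contact_force: [-0.3, -0.4, 4.9]
opening: 0.394
```

play_rows([
  {"delta_rot":[0,0,0],"travel":[0,0,-0.2],"gripper":-1},
  {"delta_rot":[0,0,0],"travel":[0,0,-0.5],"gripper":-1},
  {"delta_rot":[0,0,0],"travel":[0,0,-0.7],"gripper":-1},
  {"delta_rot":[0,0,0],"travel":[0.2,0.3,-0.7],"gripper":-1},
  {"delta_rot":[0,0,0],"travel":[0.4,0.65,-0.7],"gripper":-1},
  {"delta_rot":[0,0,0],"travel":[0.53,0.95,-0.7],"gripper":-1},
  {"delta_rot":[0,0,0],"travel":[0.53,0.95,-0.7],"gripper":-1},
  {"delta_rot":[0,0,0],"travel":[0.53,0.95,-0.7],"gripper":-1},
])

```text
clock: 21.38
tool_pos: [0.4638, 0.1703, 0.0857]
eef_rot: [-0.035, 0.999, -0.001, -0.0]
contact_force: [-0.0, -0.4, -0.9]
opening: 0.395
```

play_rows([
  {"delta_rot":[0,0,0],"travel":[0.2,0.3,0],"gripper":-1},
  {"delta_rot":[0,0,0],"travel":[0.4,0.65,0],"gripper":-1},
  {"delta_rot":[0,0,0],"travel":[0.53,0.95,0],"gripper":-1},
  {"delta_rot":[0,0,0],"travel":[0.53,0.95,0],"gripper":-1},
  {"delta_rot":[0,0,0],"travel":[0.53,0.95,0],"gripper":-1},
])

```text
clock: 22.0
tool_pos: [0.3759, 0.3055, 0.0856]
eef_rot: [-0.033, 0.999, -0.001, -0.0]
contact_force: [-0.0, -1.2, 0.1]
opening: 0.402
```

Run:
```python
from h import *
st=r.get_state();print(st['contact_force'],st['opening'],st['clock'],st['q'])
go([.376,.3085,-.0147])
s=snap('scene','s8.png')
for k in viewer.outline_of('scene','silver_knob')[:2]:
    P=pts(s,k['pixels']);print('knob',k['conf'],k['at'],P.mean(0),np.percentile(P,2,0),np.percentile(P,98,0))
k=viewer.outline_of('scene','red_tray')[0];P=pts(s,k['pixels']);print('tray',np.percentile(P,2,0),np.percentile(P,98,0))
cv2.imwrite('pics/s8.png',cv2.resize(s['color'][40:300,220:560,::-1],(784,600),interpolation=cv2.INTER_CUBIC))
```

```text
[-0.04549128 -1.19166167  0.11660817] 0.4023176720824045 22.0 [-0.47730954  0.76997284 -0.49211223  2.08153084  0.78909157  0.48424848
  0.06364558]
pos [0.3759 0.3055 0.0856] yaw -176.2 travel [-0.002  0.021  0.669]
knob 0.56 [432.7, 100.2] [0.38429626 0.30386597 0.12226803] [0.3664472  0.29052576 0.10867084] [0.39404609 0.31864547 0.12768539]
tray [3.05163432e-01 2.34817783e-01 2.67395592e-04] [0.44856789 0.3775431  0.01656564]
```

View pics/s8.png

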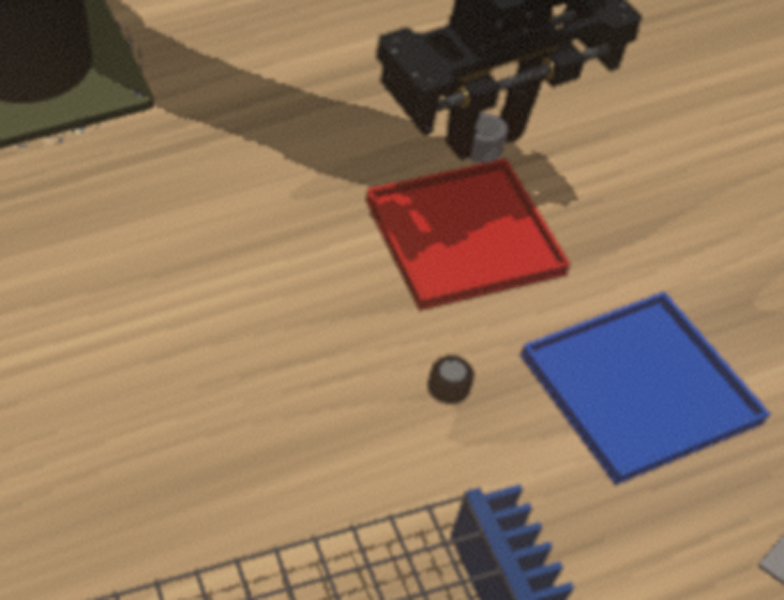

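Knob held upright above the tray, at (488,138) in the crop. Lowering slowly.

play_rows([
  {"delta_rot":[0,0,0],"travel":[0,0.02,0.15],"gripper":-1},
  {"delta_rot":[0,0,0],"travel":[0,0.02,0.35],"gripper":-1},
  {"delta_rot":[0,0,0],"travel":[0,0.02,0.5],"gripper":-1},
  {"delta_rot":[0,0,0],"travel":[0,0.02,0.58],"gripper":-1},
  {"delta_rot":[0,0,0],"travel":[0,0.02,0.62],"gripper":-1},
  {"delta_rot":[0,0,0],"travel":[0,0.02,0.64],"gripper":-1},
  {"delta_rot":[0,0,0],"travel":[0,0.02,0.65],"gripper":-1},
  {"delta_rot":[0,0,0],"travel":[0,0.02,0.66],"gripper":-1},
  {"delta_rot":[0,0,0],"travel":[0,0.02,0.66],"gripper":-1},
  {"delta_rot":[0,0,0],"travel":[0,0.02,0.66],"gripper":-1},
])

```text
clock: 23.4
tool_pos: [0.3744, 0.3108, -0.0128]
eef_rot: [-0.035, 0.999, 0.0, -0.0]
contact_force: [-0.1, 0.4, -0.7]
opening: 0.393
```

play_rows([
  {"delta_rot":[0,0,0],"travel":[0,0,0.005],"gripper":-1},
  {"delta_rot":[0,0,0],"travel":[0,0,0.01],"gripper":-1},
  {"delta_rot":[0,0,0],"travel":[0,0,0.013],"gripper":-1},
  {"delta_rot":[0,0,0],"travel":[0,0,0.013],"gripper":-1},
])

```text
clock: 23.9
tool_pos: [0.3744, 0.3107, -0.0147]
eef_rot: [-0.035, 0.999, 0.0, -0.0]
contact_force: [-0.5, -0.4, 2.9]
opening: 0.395
```

Light contact (2.9 N), so the knob is on the tray floor. Releasing gradually and retracting.

play_rows([
  {"delta_rot":[0,0,0],"travel":[0,0,0.013],"gripper":-0.1},
  {"delta_rot":[0,0,0],"travel":[0,0,0.013],"gripper":0.05},
  {"delta_rot":[0,0,0],"travel":[0,0,0.013],"gripper":0.15},
  {"delta_rot":[0,0,0],"travel":[0,0,0.013],"gripper":0.15},
  {"delta_rot":[0,0,0],"travel":[0,0,0.013],"gripper":0.15},
  {"delta_rot":[0,0,0],"travel":[0,0,-0.1],"gripper":0.15},
  {"delta_rot":[0,0,0],"travel":[0,0,-0.4],"gripper":0.2},
  {"delta_rot":[0,0,0],"travel":[0,0,-0.8],"gripper":0.2},
  {"delta_rot":[0,0,0],"travel":[0,0,-1],"gripper":0.2},
  {"delta_rot":[0,0,0],"travel":[0,0,-1],"gripper":0.2},
  {"delta_rot":[0,0,0],"travel":[0,0,-1],"gripper":0.2},
])

```text
clock: 25.28
tool_pos: [0.3742, 0.3099, 0.1343]
eef_rot: [-0.034, 0.999, -0.001, -0.001]
contact_force: [-0.2, -1.3, -0.1]
opening: 0.603
```

Run:
```python
from h import *
st=r.get_state();print(st['contact_force'],st['opening'],st['clock'],st['tool_pos'])
for c in ['scene','wrist']:
    s=snap(c)
    for k in viewer.outline_of(c,'silver_knob')[:1]:
        P=pts(s,k['pixels']);print(c,'knob',k['conf'],k['at'],P.mean(0),np.percentile(P,2,0),np.percentile(P,98,0))
    if c=='scene':
        tool_fit(s,c); cv2.imwrite('pics/s9.png',s['color'][...,::-1])
```

```text
[-0.17324988 -1.31003243 -0.13387171] 0.603120034885782 25.275 [0.37423809 0.30991684 0.1343052 ]
scene knob 0.64 [419.4, 138.1] [0.37836362 0.30468236 0.02135875] [0.35957633 0.29151795 0.00650123] [0.39119466 0.32136356 0.02807541]
tool conf 0.92 n 1297 z [-0.001  0.019  0.025] yellow 532 ((448.9831237792969, -240.62535095214844), (111.43883514404297, 20.56985092163086), 2.9227700233459473) [ 0.45310283 -0.2398635   0.02302477]
wrist knob 0.82 [319.4, 220.8] [0.37108151 0.30923534 0.02473671] [0.35621685 0.29353263 0.00706654] [0.38829588 0.32465478 0.02782327]
```

View pics/s9.png

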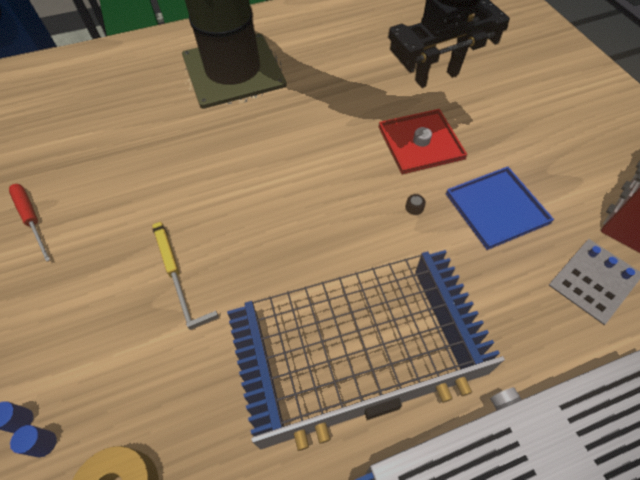

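The knob stands upright in the middle of the red tray at (422,136). The tool lies flat on the bench at (180,280), clear of the frame, and the gripper touches nothing. Handing in.

```bash
python3 -c "
from plant import r
print(r.finish_job())"
```

```text
the job is handed in; nothing more can be done
None
```

The job is done and handed in, after about 25 s of robot time; `finish_job` gives no verdict. I hooked the silver knob from behind and dragged it about 8 cm out in front of the frame. Then I laid the hook tool on the bench to the right, picked up the knob and set it in the red tray.

**Last checks:**
- **Knob:** it stands upright near the tray's centre, at about (0.374, 0.308). Its top is at 26–28 mm, which fits a 22 mm knob on the 4 mm tray floor. It touched down at 2.9 N before I let go.
- **Tool:** it lies flat, with the top of its handle at 23–25 mm, and clear of the frame.
- **Gripper:** it is raised and touching nothing.

**What disagreed:** the reported TCP lies about 26 mm beyond the fingertips the cameras show. Because of that, the first grasp closed on air above the handle, with no contact and nothing moved. I corrected for the offset in every later move. The knob grasp read 34–35 mm instead of 36 mm, but the knob was held firmly and stayed upright.

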